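# Lay up a metal laminate billet on the blue plate

## Task

On the blue plate, lay up the billet for bonding: the wide steel disc flat in the middle of the plate, the copper disc centred on it and the brass disc centred on the copper, each within about 5 mm of true and set down gently, never dropped. The black polishing disc, which lies on one of the blanks, is not part of the billet: move it off and leave it lying flat on the floor of a compartment of the wooden tray. Do not disturb the bottle, the jar, the steel block or the brush.

Things in the scene. Friction and masses are not known exactly. Their poses are not given: they have to be found in the camera images.
- tray: open wooden tray, fixed, 152 (its x) x 252 (its y) x 26 mm high, walls 4 mm, floor 4 mm above the bench; a wall each way splits it into four compartments, 70 mm along x by 120 along y, centred at x = +-37, y = +-62 mm; three hold a metal disc, one is empty. Origin: centre of its underside, z up. There is room for fingers on the two sides of a disc along the tray's y
- steel_disc: grey steel disc, the wide base of the billet, 56 mm across, 12 mm thick, 0.18-0.29 kg, flat in one compartment (which one varies). Origin: centre of its underside, z up
- copper_disc: reddish copper disc, 48 mm across, 12 mm thick, 0.15-0.24 kg, flat in one compartment (varies). Origin: centre of its underside, z up
- brass_disc: yellow brass disc, 48 mm across, 12 mm thick, 0.14-0.23 kg, flat in one compartment (varies). Origin: centre of its underside, z up
- black_disc: black plastic polishing disc, 40 mm across, 12 mm thick, 50 g; at the start it lies on top of one of the three metal discs. Origin: centre of its underside, z up
- plate: round blue enamel plate, loose, 0.5 kg, 170 mm across; flat floor 6 mm above the bench, inside a rim 12 mm high that begins 79 mm from the centre. It stands on the left or the right, the tray on the other side. Origin: centre of its underside, z up
- flux_bottle: bystander: amber glass bottle, 52 mm across, 150 mm high, upright between tray and plate. Origin: centre of its underside
- bur_jar: bystander: clear glass jar with dark cap, 60 mm across, 90 mm high, upright beyond the plate. Origin: centre of its underside
- bench_block: bystander: steel bench block, 60 x 60 x 22 mm high, on the robot's side of the plate. Origin: centre of its underside
- brush: bystander: bench brush, 170 mm long, lying on the far side of the bench, along its own x
Things that resemble listed ones, but are neither listed nor needed, are in the scene too. Of the things that look like the brass_disc, take the one that is nearest to the robot's base at the start.

How it is judged:
By the outcome, as a careful person would: the job done as asked, in the order asked, and still so for the second after the job is handed in, with the robot touching nothing.
It also fails if it takes over 72 s, if anything falls off the work surface, if the arm or the gripper's body presses on something with over 40 N, if the wrist force passes 120 N, or if a joint passes its speed limit or range.

## Robot

A 7-joint arm with a two-finger parallel gripper is mounted at the origin on the work surface. World frame = base frame: x ahead of the robot, y to its left, z up, the work surface at z = 0. Lengths are in m, angles in rad, forces in N, time in s.
With the tool pointing down it reaches from about 0.425 to 0.875 m from the base axis. Payload 4.7 kg.
Tool frame: the origin (TCP) lies on the centre line of the jaws, within the pads' length; the fingertips stand 11 mm ahead of it and the grasp point (between the pads) lies 8 mm behind it (ctrl.tcp_to_tips is the distance from the TCP to the fingertips, in m); z points along the fingers, y is the line along which they close (so a half turn about z gives the same grasp; the last joint's range is limited). The gripper opens to 85 mm and grips with 20 to 120 N. Pads are 22 mm wide; open, the fingers measure 114 mm over their backs; the gripper's body (76 mm by 85 mm) begins 54 mm behind the grasp point. The pads swing forward as they close: fully open they stand 13 mm farther back than shut.
Start: joints at [-1.144, 0.321, -0.07, 1.45, 0.023, 1.371, -0.057], TCP at [0.261, 0.595, 0.242] pointing down, gripper open.
Joint ranges: [-2.86, 2.86], [-0.3, 2.09], [-1.38, 1.24], [0.06, 2.45], [-1.56, 4.7], [0.09, 2.05], [-2.69, 2.69]. Speed limits (rad/s): [2.57, 2.57, 3.14, 3.14, 3.14, 3.14, 3.14].

## Interface

Orientations are given as a 3x3 rotation matrix whose columns are the frame's x, y, z axes.
In Python, from rig import ctrl, effector, planner, readout, imaging, ticket gives the robot as it stands. Calls block until the motion is done:
- ctrl.move_pose(position, orientation): joint-space move of the TCP to a pose.
- ctrl.move_straight(position, rot=None, vel=0.15, contact_N=None): straight line of the TCP; rot=None keeps the orientation; vel is the mean speed in m/s. With contact_N (N) it stops when the force on the tool has changed by that much, and returns True; else False.
- ctrl.move_j(angles): joint-space move.
- effector.open_gripper() and effector.clamp(): open the fingers fully, or close them until they stop; the grip force is fixed at half the most.
- ctrl.pause(seconds).
- planner.inverse_kinematics(position, orientation): joint angles nearest the present ones, or None.
- readout.read_state(): the state.
- imaging.read_camera(name): name is "side" or "top"; returns a dict with "color" (400x640x3 uint8, red, green, blue), "vertical_fov" (degrees; the focal length in pixels is half the picture's height over the tangent of half this angle, whatever the lens; pixels are square), "cx", "cy" (the principal point, pixels), "rvec" (rotation vector, rad) and "tvec" (3), from world to camera coordinates, as OpenCV has them. Camera axes: x right, y down, z forward; pixel columns grow to the right and rows downward; lengths in m; the calibration is good to about 2 mm. A picture is of the moment at which its call begins. There is no depth.
A pose or a line that the arm cannot do raises ctrl.PlanningError and nothing moves.
- ticket.close_job(): hands the job in; it is judged then, once.
The state is a dict: "t": time; "q": joint angles; "qd": joint speeds; "effort": joint torques, N m; "eef_pos": TCP position; "ee_rot": TCP orientation; "wrist_force": force on the tool from outside, world axes, zero at the start; "torque": the same for the moment, N m; "width": finger opening in m; "finger_force": force on a finger pad.
Only numpy, scipy, OpenCV 4.12 (cv2) and the standard library are available. Lean on these libraries where they do the work, as an engineer would, in place of code of your own. Each camera call takes 0.05 s, during which the arm holds its last target. There are 200 camera calls.

## Working session

There is one attempt and no reset: what is moved stays moved. The work goes in short steps, each a Python script; the robot and the scene stay as the last script left them, time stands still between calls to the robot, and variables do not carry over. Pictures are saved under pics/ and viewed, at most 10 in all, crops included, and the job is handed in when it is done.

```bash
mkdir -p pics; ls
python3 - <<'E'
from rig import imaging,readout
import cv2
for n in("top","side"):
    c=imaging.read_camera(n); cv2.imwrite(f"pics/{n}0.png",c["color"][:,:,::-1])
    print(n,{k:v for k,v in c.items() if k!="color"})
s=readout.read_state();print(s["t"],s["eef_pos"],s["ee_rot"],s["width"],s["wrist_force"])
E
```

```text
pics
top {'vertical_fov': 47.98748876887042, 'cx': 321.215497226708, 'cy': 200.52539656660923, 'rvec': array([ 2.1476045 , -2.12578944,  0.14797492]), 'tvec': array([0.00823125, 0.56956374, 0.88287974])}
side {'vertical_fov': 56.82479097859963, 'cx': 320.17829171930225, 'cy': 206.64117214130886, 'rvec': array([ 2.1228925 , -0.29530527,  0.16529804]), 'tvec': array([-0.55758088,  0.12068629,  0.78151821])}
0.1 [0.26062137 0.59496954 0.24134667] [[-9.16015809e-01  4.01141704e-01 -6.08542496e-04]
 [ 4.01142160e-01  9.16014484e-01 -1.55986312e-03]
 [-6.82924104e-05 -1.67297133e-03 -9.99998598e-01]] 0.08499719306920112 [ 0.00134681 -0.33023156 -0.22292396]
```

View pics/top0.png

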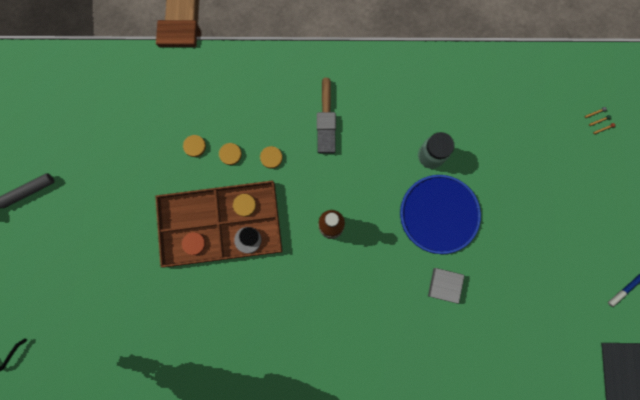

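View pics/side0.png

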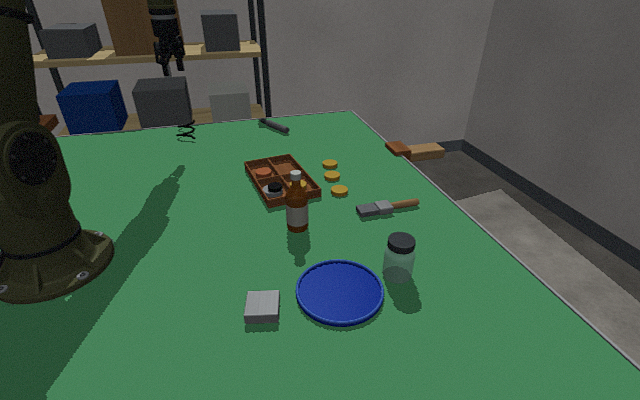

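The things that could be the brass disc, in top-view pixels:
- In the tray: one at (244,205).
- Loose on the bench: three at (195,146), (230,154) and (271,157).

The bench ones lie farther from the base (the robot is at the bottom of the picture), so I choose the tray one. The others are copper (193,244), steel with black on it (248,238), the empty compartment (188,210), the plate (440,214) and the bottle (332,223).

Next I measure and check with one crop.

```bash
cat > h.py <<'E'
import numpy as np, cv2
from rig import ctrl,effector,planner,readout,imaging,ticket
class Cam:
    def __init__(s,n):
        c=imaging.read_camera(n); s.img=c["color"]; s.hsv=cv2.cvtColor(s.img,cv2.COLOR_RGB2HSV).astype(int)
        f=200/np.tan(np.radians(c["vertical_fov"])/2); s.K=np.array([[f,0,c["cx"]],[0,f,c["cy"]],[0,0,1]])
        s.rv=c["rvec"];s.R=cv2.Rodrigues(c["rvec"])[0]; s.t=np.array(c["tvec"]); s.C=-s.R.T@s.t
    def ray(s,p): d=s.R.T@np.linalg.solve(s.K,[p[0],p[1],1]); return d/np.linalg.norm(d)
    def at(s,p,z): d=s.ray(p); return s.C+d*(z-s.C[2])/d[2]
    def px(s,P): return cv2.projectPoints(np.float64(P).reshape(-1,3),s.rv,s.t,s.K,None)[0][:,0]
    def blobs(s,h,S,V,amin=25):
        "h,S,V: (lo,hi); hue wraps if lo>hi"
        H=s.hsv; hm=(H[...,0]>=h[0])&(H[...,0]<=h[1]) if h[0]<=h[1] else (H[...,0]>=h[0])|(H[...,0]<=h[1])
        m=hm&(H[...,1]>=S[0])&(H[...,1]<=S[1])&(H[...,2]>=V[0])&(H[...,2]<=V[1])
        cs=cv2.findContours(m.astype(np.uint8),cv2.RETR_EXTERNAL,cv2.CHAIN_APPROX_NONE)[0]
        return sorted([c for c in cs if cv2.contourArea(c)>=amin],key=cv2.contourArea,reverse=True)
def tri(c1,p1,c2,p2):
    d1,d2=c1.ray(p1),c2.ray(p2); a,b=np.linalg.lstsq(np.c_[d1,-d2],c2.C-c1.C,rcond=None)[0]
    P,Q=c1.C+a*d1,c2.C+b*d2; return (P+Q)/2,np.linalg.norm(P-Q)
E
python3 - <<'E'
from h import *
T,S=Cam("top"),Cam("side")
print("C",T.C,S.C,"tips",ctrl.tcp_to_tips)
for n,p in dict(cop=(193,244),brass=(244,205),brassB=(230,154),steel=(240,247),steel2=(259,238),black=(249,237),plate=(440,214),block=(447,287),tray=(190,198),green=(300,300)).items(): print(n,T.hsv[p[1],p[0]],T.at(p,.01).round(3))
for n,p in dict(cop=(264,173),black=(275,186),steel=(266,190),plate=(340,293)).items(): print(n,S.hsv[p[1],p[0]])
a=cv2.resize(T.img[170:280,140:300],None,fx=5,fy=5,interpolation=2)[:,:,::-1]
b=cv2.resize(S.img[140:240,230:350],None,fx=5,fy=5,interpolation=2)[:,:,::-1]
cv2.imwrite("pics/a.png",a);cv2.imwrite("pics/b.png",b)
E
```

```text
C [0.42992086 0.00127627 0.95870417] [ 0.37208592 -0.72365925  0.52354721] tips 0.011
cop [  8 170 150] [0.479 0.284 0.01 ]
brass [ 20 168 164] [0.563 0.179 0.01 ]
brassB [ 19 170 162] [0.675 0.214 0.01 ]
steel [ 30   4 123] [0.474 0.185 0.01 ]
steel2 [30  4 57] [0.493 0.145 0.01 ]
black [150  15  17] [0.495 0.166 0.01 ]
plate [116 217 120] [ 0.548 -0.238  0.01 ]
block [ 15   4 129] [ 0.396 -0.248  0.01 ]
tray [ 10 159 104] [0.577 0.296 0.01 ]
green [ 67 117 126] [0.366 0.056 0.01 ]
cop [ 11 150 155]
black [71 66 31]
steel [ 90  11 139]
plate [114 190 148]
```

View pics/a.png

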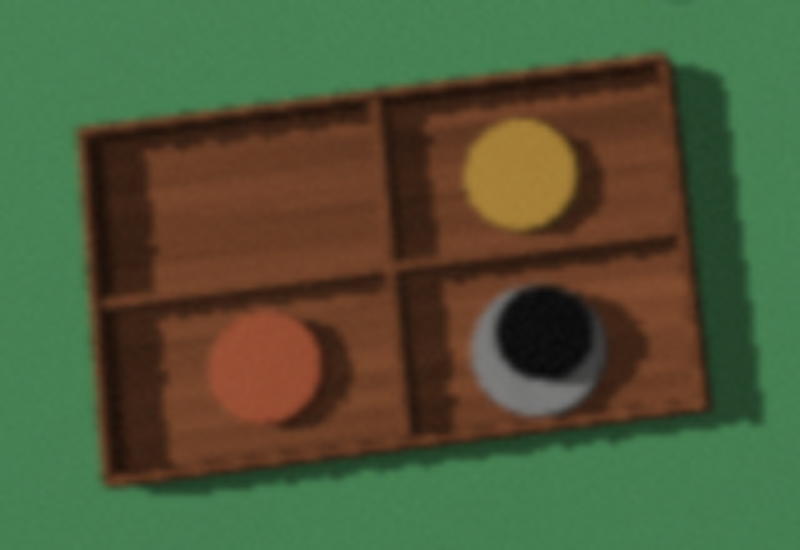

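View pics/b.png

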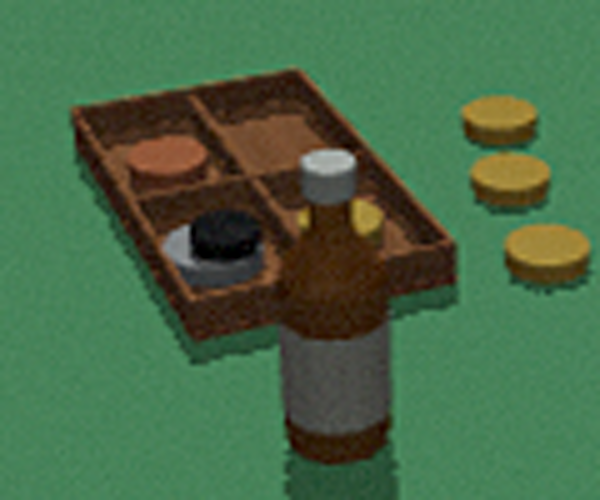

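The crops confirm the tray brass disc at (244,205), copper at (192.7,243.3) and steel at (248,240). The black disc on the steel is off-centre at (248.6,236.4), and the far-left compartment is empty. In the side view the bottle partly hides the brass disc.

```bash
cat > m.py <<'E'
from h import *
def fit(c): return cv2.fitEllipse(c) 
def show(n,e): print(n,"c",np.round(e[0],1),"ax",np.round(e[1],1))
def near(cam,hsv,p,r,amin=25):
    out=[fit(c) for c in cam.blobs(*hsv,amin) if len(c)>5]
    out=[e for e in out if np.hypot(*np.subtract(e[0],p))<r]
    return out[0] if out else None
COP=((0,13),(160,255),(120,255)); BR=((17,26),(110,255),(120,255)); BLK=((0,180),(0,110),(0,38))
PL=((108,125),(120,255),(40,255)); ST=((0,180),(0,30),(85,255))
E
python3 - <<'E'
from m import *
T,S=Cam("top"),Cam("side")
copS=((0,15),(110,255),(135,255)); brS=((17,28),(90,255),(125,255))
for n,a,b,pt,ps,z in [("cop",COP,copS,(193,244),(264,172),.016),("black",BLK,((0,180),(0,120),(0,45)),(249,236),(275,187),.028),("plate",PL,PL,(440,214),(340,293),.012),
   ("brassB1",BR,brS,(195,146),(330,164),.012),("brassB2",BR,brS,(230,154),(332,176),.012),("brassB3",BR,brS,(271,157),(340,191),.012),("brass",BR,brS,(244,205),(300,180),.016)]:
    et,es=near(T,a,pt,8),near(S,b,ps,10)
    if et: show(n+" T",et); print("   xy",T.at(et[0],z).round(4), "diam",np.round(np.array(et[1])*np.linalg.norm(T.at(et[0],z)-T.C)/T.K[0,0],4))
    if es: show(n+" S",es)
    if et and es: P,g=tri(T,et[0],S,es[0]); print("   tri",P.round(4),round(g,4))
# steel: edge circle from crop (outer disc incl. black overlay)
p=np.array([(473,350),(480,388),(500,408),(540,416),(575,408),(600,380),(606,345),(488,312)])/5+[139.6,169.6]
Q=np.array([T.at(q,.016)[:2] for q in p]); A=np.c_[2*Q,np.ones(len(Q))]; s=np.linalg.lstsq(A,(Q**2).sum(1),rcond=None)[0]
print("steel",s[:2].round(4),"diam",2*np.sqrt(s[2]+s[:2]@s[:2]))
b=S.blobs(*((0,180),(0,40),(110,255)),10); print("steelS",[ (fit(c)[0],fit(c)[1]) for c in b if len(c)>5 and abs(c[:,0,0].mean()-272)<25 and abs(c[:,0,1].mean()-190)<15])
ct=np.array([(80,130),(663,57),(710,408),(107,485)])/5+[139.6,169.6]; cs=np.array([(296,70),(455,243),(193,303),(75,110)])/5+[229.6,139.6]
W=np.array([T.at(q,.026) for q in ct]); print("tray",W.round(4)); print("len",np.linalg.norm(W-np.roll(W,-1,0),axis=1).round(4),"cen",W.mean(0))
# corner order: top: far-left, far-right, near-right, near-left
for a,b in zip(ct,[cs[0],cs[1],cs[2],cs[3]]): P,g=tri(T,a,S,b); print(P.round(4),round(g,4))
for n,pt in(("bottle",(332,232)),("jar",(430,160)),("block",(447,287))): print(n,T.at(pt,0).round(3))
E
```

```text
cop T c [191.8 243. ] ax [21.3 23.2]
   xy [0.4808 0.2853 0.016 ] diam [0.0468 0.0509]
cop S c [262.8 170.4] ax [ 5.7 15.1]
   tri [0.4809 0.2857 0.0144] 0.0001
black T c [248.8 236.2] ax [17.1 17.9]
   xy [0.4956 0.1637 0.028 ] diam [0.036  0.0377]
black S c [274.6 186.8] ax [10.5 13.2]
   tri [0.4961 0.165  0.021 ] 0.0001
plate T c [440.2 214. ] ax [76.8 80. ]
   xy [ 0.5476 -0.2376  0.012 ] diam [0.1682 0.1752]
plate S c [339.3 292.6] ax [66.4 87.6]
   tri [ 0.5494 -0.2408 -0.0008] 0.0003
brassB1 T c [193.5 145.1] ax [19.3 20.4]
   xy [0.6938 0.2943 0.012 ] diam [0.044  0.0465]
brassB1 S c [329.6 162.1] ax [ 5.8 12.8]
   tri [0.6947 0.2948 0.0103] 0.0008
brassB2 T c [229.4 153.1] ax [19.5 20.5]
   xy [0.6765 0.2151 0.012 ] diam [0.0434 0.0456]
brassB2 S c [331.8 174. ] ax [ 6.2 14.8]
   tri [0.6773 0.2155 0.01  ] 0.0005
brassB3 T c [270.6 156.5] ax [19.6 20.4]
   xy [0.6696 0.1253 0.012 ] diam [0.043  0.0448]
brassB3 S c [339.  188.5] ax [ 7.3 16. ]
   tri [0.6701 0.1255 0.0104] 0.0002
brass T c [243.4 204.4] ax [21.  21.5]
   xy [0.5638 0.1796 0.016 ] diam [0.0452 0.0464]
steel [0.4885 0.1683] diam 0.05605906856739892
steelS [((265.46990966796875, 188.78086853027344), (4.83170747756958, 7.6897687911987305))]
tray [[0.5794 0.3644 0.026 ]
 [0.6129 0.1185 0.026 ]
 [0.4654 0.095  0.026 ]
 [0.4312 0.3432 0.026 ]]
len [0.2481 0.1494 0.2506 0.1497] cen [0.52220637 0.23027682 0.026     ]
[0.579  0.3656 0.023 ] 0.0017
[0.6141 0.1187 0.0237] 0.0014
[0.4664 0.0951 0.0238] 0.0019
[0.4324 0.3443 0.0229] 0.0025
bottle [ 0.508 -0.009  0.   ]
jar [ 0.668 -0.222  0.   ]
block [ 0.396 -0.25   0.   ]
```

```bash
cat > g.py <<'E'
from m import *
YAW=np.radians(8.1); TC=np.array([.5226,.2306])
ux,uy=np.array([np.cos(YAW),np.sin(YAW)]),np.array([-np.sin(YAW),np.cos(YAW)])
def tr(x,y): return TC+ux*x+uy*y
def R(yaw=YAW):
    y=np.array([-np.sin(yaw),np.cos(yaw),0]); z=np.array([0,0,-1.]); return np.c_[np.cross(y,z),y,z]
def st(tag=""):
    s=readout.read_state(); print(tag,"t",round(s["t"],2),"eef",s["eef_pos"].round(4),"w",round(s["width"],4),"F",np.round(s["wrist_force"],1),"ff",np.round(s["finger_force"],1)); return s
def P(xy,z): return [xy[0],xy[1],z]
E
python3 - <<'E'
from g import *
st(); B=(.4956,.1640)
print(planner.inverse_kinematics(P(B,.0285),R()))
ctrl.move_pose(P(B,.11),R()); st()
a=Cam("side"); effector.clamp(); st("shut"); b=Cam("side"); effector.open_gripper(); st()
p=a.px([B[0],B[1],.11])[0].astype(int); print(p)
o=[cv2.resize(c.img[p[1]-45:p[1]+55,p[0]-45:p[0]+45],None,fx=4.4,fy=5,interpolation=2) for c in(a,b)]
cv2.imwrite("pics/tips.png",np.hstack(o)[:,:,::-1]); print(a.px([[B[0],B[1],z] for z in(.09,.1,.11,.12)]).round(1))
E
```

```text
t 0.3 eef [0.2607 0.5953 0.2419] w 0.0851 F [0.1 0.2 0. ] ff 0.0
[-0.56958674  0.26758264  0.22171361  1.99388177 -0.0750287   0.88776015
  1.40405569]
 t 2.14 eef [0.4957 0.1652 0.1103] w 0.0853 F [-0.5 -0.2  0.1] ff 0.0
shut t 2.96 eef [0.4956 0.164  0.11  ] w -0.0001 F [ 1.  -1.7  0.3] ff 0.0
 t 3.79 eef [0.4956 0.164  0.11  ] w 0.0856 F [-0.3 -0.9 -0. ] ff 0.0
[272 157]
[[272.8 164.4]
 [272.6 160.9]
 [272.3 157.5]
 [272.  154. ]]
```

View pics/tips.png

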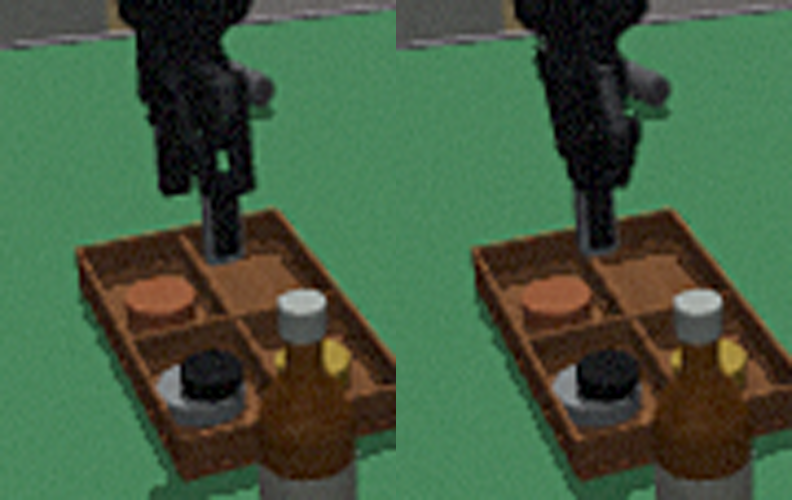

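The left half shows the jaws open, the right half shut. The shut tip is at about row 162 of the full picture, which is about 11 mm below the TCP. So the 11 mm applies to shut fingers, and the tips only rise as they open. Now the black disc.

Run:
```python
from g import *
B=(.4956,.1640); Z=.0295
ctrl.move_straight(P(B,Z),vel=.12); effector.clamp(); st("grip")
ctrl.move_straight(P(B,.09),vel=.15); s=st("lift")
E=tr(.037,.062)
ctrl.move_straight(P(E,.09),vel=.25)
print(ctrl.move_straight(P(E,Z-.012+.012),vel=.15)); print("c",ctrl.move_straight(P(E,Z-.012-.003),vel=.03,contact_N=4)); st("down")
effector.open_gripper(); st(); ctrl.move_straight(P(E,.12),vel=.25)
st(); T=Cam("top"); cv2.imwrite("pics/t1.png",cv2.resize(T.img[170:280,140:300],None,fx=5,fy=5,interpolation=2)[:,:,::-1])
```

```text
grip t 5.12 eef [0.4962 0.1642 0.0306] w 0.0368 F [-1.2 -0.4  4.5] ff 59.4
lift t 5.67 eef [0.4952 0.1639 0.0896] w 0.0371 F [-0.3  0.3 -1.3] ff 60.0
False
c True
down t 7.38 eef [0.5511 0.2976 0.0186] w 0.0368 F [-0.7 -0.   3.4] ff 60.3
 t 7.91 eef [0.5502 0.297  0.0176] w 0.0855 F [ 0.7 -0.3  0. ] ff 0.0
 t 8.47 eef [0.5507 0.2973 0.1209] w 0.0854 F [-0.7 -0.6 -0.5] ff 0.0
```

Run:
```python
from g import *
ctrl.move_pose(P((.45,.02),.25),R()); st()
T,S=Cam("top"),Cam("side")
o=[cv2.resize(T.img[170:280,140:300],None,fx=2.4,fy=2.4,interpolation=2),cv2.resize(S.img[140:250,230:390],None,fx=2.4,fy=2.4,interpolation=2)]
cv2.imwrite("pics/t1.png",np.hstack(o)[:,:,::-1])
for n,m,p,r,z in(("steel",ST,(247.5,240),8,.016),("black",BLK,tuple(T.px(P(tr(.037,.062),.016))[0]),10,.016),("cop",COP,(193,244),8,.016),("brass",BR,(244,205),8,.016)):
    e=near(T,m,p,r)
    if e: show(n,e); q=T.at(e[0],z)[:2]; d=q-TC; print("  ",q.round(4),"tray",np.round([d@ux,d@uy],4),"d",np.round(np.array(e[1])*.94/T.K[0,0],4))
```

```text
t 9.74 eef [0.4502 0.0213 0.2494] w 0.0854 F [ 0.2  0.1 -0.4] ff 0.0
black c [188.5 210. ] ax [16.1 17. ]
   [0.5507 0.296 ] tray [0.037  0.0608] d [0.0337 0.0356]
cop c [187.4 245.3] ax [27.4 34. ]
   [0.4759 0.2942] tray [-0.0373  0.0695] d [0.0572 0.0711]
brass c [238.9 201.4] ax [ 9.8 18.6]
   [0.5702 0.1894] tray [ 0.0413 -0.0475] d [0.0206 0.0389]
```

View pics/t1.png

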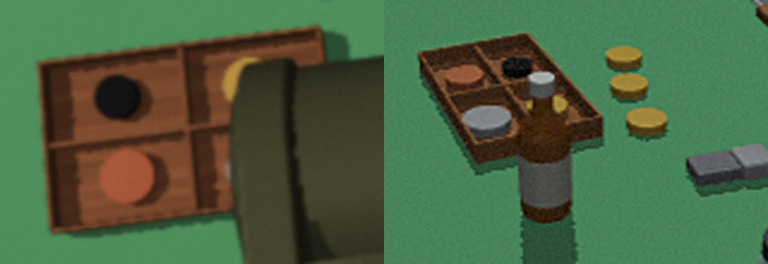

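The black disc lies flat in the far-left compartment (crop 117,97). The arm hides the steel from above, but in the side view it is clear, at about (273,190).

Run:
```python
from g import *
S=Cam("side")
for c in S.blobs((0,180),(0,45),(105,255),20):
    e=fit(c)
    if np.hypot(*np.subtract(e[0],(273,190)))<8: show("steel",e); q=S.at(e[0],.016); d=q[:2]-TC; print(q,d@ux,d@uy, "width",e[1][1]*np.linalg.norm(q-S.C)/S.K[0,0])
    Q=S.at(e[0],.016)
T=np.r_[.4885,.1683,.016]; print(S.px(T))
```

```text
steel c [272.3 188.4] ax [ 9.1 19. ]
[0.48968798 0.16661973 0.016     ] -0.041598575850611094 -0.05870463993870833 width 0.05297810224569272
[[271.7713719  188.19015444]]
```

Run:
```python
from g import *
T=Cam("top")
c=T.blobs(*PL)[0][:,0]; ins=lambda z:np.array([T.at(p,z)[:2] for p in c])
a,b=ins(0),ins(.012)
print("plate n/f", a[:,0].min(),b[:,0].max(),b[:,1].min(),a[:,1].max())
print("cen",(a[:,0].min()+b[:,0].max())/2,(b[:,1].min()+a[:,1].max())/2)
G=tr(-.042,-.060)
ctrl.move_pose(P(G,.08),R()); ctrl.move_straight(P(G,.0145),vel=.1); st("at"); effector.clamp(); st("grip")
ctrl.move_straight(P(G,.06),vel=.12); st("lift")
S=Cam("side"); cv2.imwrite("pics/s2.png",cv2.resize(S.img[120:240,210:370],None,fx=4,fy=4,interpolation=2)[:,:,::-1])
```

```text
plate n/f 0.4661463491589803 0.6319557752073419 -0.32146114165744255 -0.1564979080708384
cen 0.5490510621831611 -0.23897952486414048
at t 11.66 eef [0.4901 0.1653 0.0151] w 0.0854 F [ 0.   0.3 -0. ] ff 0.0
grip t 12.07 eef [0.4903 0.166  0.016 ] w 0.0527 F [-1.9  0.3  7.2] ff 61.3
lift t 12.6 eef [0.4891 0.1652 0.0597] w 0.0528 F [-1.  -0.3 -2.1] ff 63.6
```

View pics/s2.png

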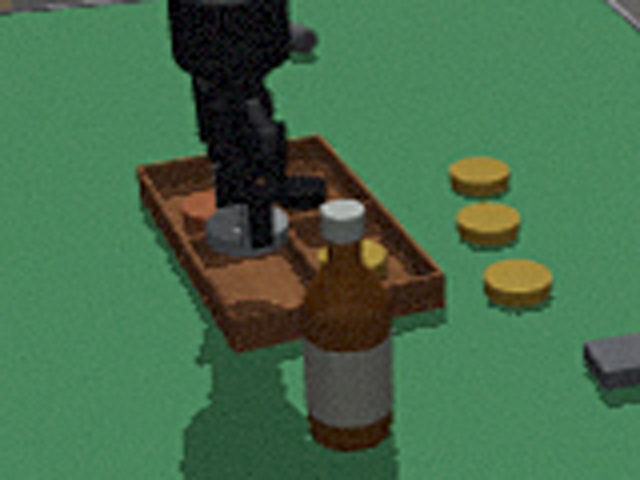

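The steel disc is held flat. Its silhouette runs from crop 206 to 290, centred at about pixel 271.6. I check its x offset in the jaws against the projected TCP.

Run:
```python
from g import *
s=st(); S=Cam("side"); e=s["eef_pos"]
for dx in(-.01,-.005,0,.005): print(dx,S.px(np.r_[e[0]+dx*ux[0],e[1]+dx*ux[1],e[2]-.006]).round(2))
m=[ (fit(c)[0],cv2.boundingRect(c)) for c in S.blobs((0,180),(0,50),(75,255),10) if abs(c[:,0,0].mean()-272)<15 and abs(c[:,0,1].mean()-176)<10]; print(m)
```

```text
t 12.65 eef [0.4887 0.165  0.0592] w 0.0532 F [-0.7  0.1 -1.6] ff 63.6
-0.01 [[267.55 177.52]]
-0.005 [[269.33 177.17]]
0 [[271.11 176.82]]
0.005 [[272.88 176.47]]
[((265.7539367675781, 175.8673095703125), (262, 172, 8, 8)), ((279.3426208496094, 174.8963623046875), (278, 172, 4, 7))]
```

```bash
cat >> g.py <<'E'
def place(C,yaw,z0):
    "z0: expected TCP height at touch-down"
    s=readout.read_state()["eef_pos"]; ctrl.move_straight([s[0],s[1],.22],vel=.25)
    ctrl.move_pose(P(C,.22),R(yaw)); ctrl.move_straight(P(C,z0+.010),vel=.18); st("above")
    hit=ctrl.move_straight(P(C,z0-.004),vel=.02,contact_N=3); s=st("down %s"%hit)
    effector.open_gripper(); st("open"); ctrl.move_straight(P(C,.20),vel=.3)
E
python3 - <<'E'
from g import *
place((.549-.0005,-.239),YAW,.018)
C=(.4807,.2855); ctrl.move_pose(P(C,.09),R()); st()
T,S=Cam("top"),Cam("side")
c=T.blobs(*PL)[0][:,0]; f=lambda z:np.array([T.at(p,z)[:2] for p in c]); a,b=f(0),f(.012)
print("plate",(a[:,0].min()+b[:,0].max())/2,(b[:,1].min()+a[:,1].max())/2)
e=near(T,ST,T.px([.549,-.239,.018])[0],12); show("steelT",e); print(T.at(e[0],.018))
e2=near(S,((0,180),(0,60),(110,255)),S.px([.549,-.239,.018])[0],12); show("steelS",e2); print(S.at(e2[0],.018),tri(T,e[0],S,e2[0]))
cv2.imwrite("pics/p3.png",np.hstack([cv2.resize(T.img[160:270,385:495],None,fx=3.6,fy=3.6,interpolation=2),cv2.resize(S.img[250:360,285:395],None,fx=3.6,fy=3.6,interpolation=2)])[:,:,::-1])
E
```

```text
above t 16.22 eef [ 0.5495 -0.2394  0.0292] w 0.0527 F [-0.2 -0.4 -1.2] ff 63.6
down True t 16.75 eef [ 0.5486 -0.239   0.0181] w 0.0531 F [-0.9 -0.2  4.1] ff 64.4
open t 17.18 eef [ 0.5476 -0.2384  0.017 ] w 0.0853 F [ 0.2  0.1 -0.3] ff 0.0
 t 19.88 eef [0.4817 0.2842 0.0903] w 0.0852 F [ 0.2 -1.3  0.1] ff 0.0
plate 0.5490510621831611 -0.23897952486414048
steelT c [441.2 213.8] ax [24.3 25.9]
[ 0.54749505 -0.23799628  0.018     ]
steelS c [339.  285.5] ax [19.4 28.2]
[ 0.54843541 -0.24041794  0.018     ] (array([ 0.54839488, -0.2386203 ,  0.01613339]), np.float64(0.0013459908245760962))
```

View pics/p3.png

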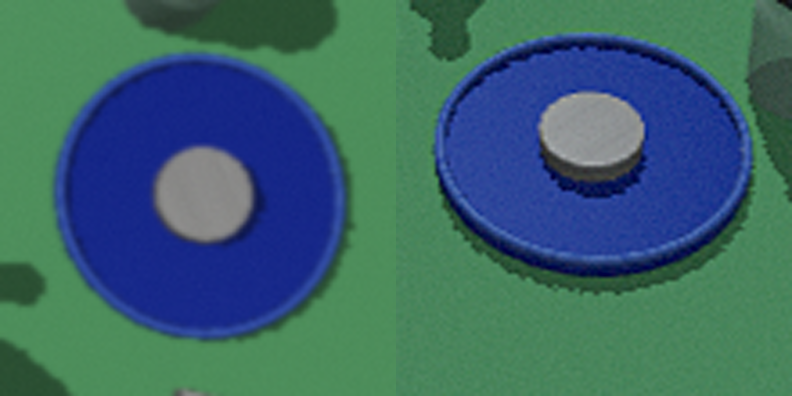

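The steel disc lies flat and centred: in the top view at crop (205,195), with the plate at (203,195). Copper next.

Run:
```python
from g import *
G=(.4808,.2856); ctrl.move_straight(P(G,.0145),vel=.1); effector.clamp(); st("grip")
ctrl.move_straight(P(G,.06),vel=.15); s=st("lift")
place((.548,-.2388),YAW,.030)
B=tr(.035,-.059); ctrl.move_pose(P(B,.16),R()); st()
T,S=Cam("top"),Cam("side")
CT=((0,14),(120,255),(110,255))
e=near(T,CT,T.px([.548,-.2388,.03])[0],12); show("copT",e); print(T.at(e[0],.03))
e=near(S,CT,S.px([.548,-.2388,.03])[0],12); 
if e: show("copS",e); print(S.at(e[0],.03))
cv2.imwrite("pics/p4.png",np.hstack([cv2.resize(T.img[160:270,385:495],None,fx=3.6,fy=3.6,interpolation=2),cv2.resize(S.img[250:360,285:395],None,fx=3.6,fy=3.6,interpolation=2)])[:,:,::-1])
```

```text
grip t 21.35 eef [0.4814 0.2858 0.0156] w 0.0454 F [-1.6 -1.7  5.5] ff 60.4
lift t 21.8 eef [0.4806 0.2857 0.0599] w 0.0457 F [-0.9  0.1 -2.4] ff 61.6
above t 25.66 eef [ 0.5488 -0.2393  0.0412] w 0.0451 F [ 0.  -0.1 -1.9] ff 61.5
down True t 26.2 eef [ 0.5481 -0.2387  0.0297] w 0.0455 F [0.3 1.1 4.3] ff 62.2
open t 26.68 eef [ 0.5472 -0.2381  0.0287] w 0.0856 F [ 1.1 -0.  -0.4] ff 0.0
 t 28.94 eef [0.566  0.1751 0.1601] w 0.0854 F [-0.4 -1.1 -0.4] ff 0.0
copT c [442.3 213.4] ax [20.8 22.7]
[ 0.54681153 -0.23739743  0.03      ]
copS c [338.7 281. ] ax [16.4 23. ]
[ 0.54756753 -0.24051053  0.03      ]
```

View pics/p4.png

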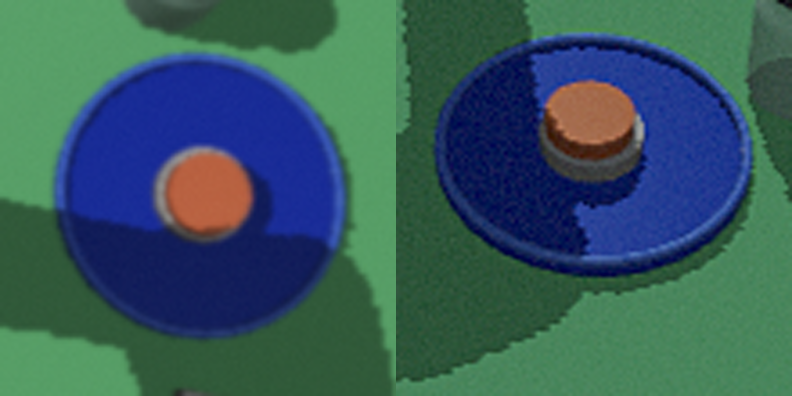

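Copper is centred on the steel (crop 208,192 against 205,195 is within about 1 mm once height parallax is allowed for). Brass next.

Run:
```python
from g import *
G=tr(.0336,-.0605); ctrl.move_straight(P(G,.06),vel=.25); ctrl.move_straight(P(G,.0145),vel=.1); st("at"); effector.clamp(); st("grip")
ctrl.move_straight(P(G,.06),vel=.15); s=st("lift")
place((.5475,-.2388),YAW,.042)
ctrl.move_pose(P((.5,.2),.25),R()); st()
T,S=Cam("top"),Cam("side")
e=near(T,BR,T.px([.548,-.2388,.042])[0],12); show("brT",e); print(T.at(e[0],.042))
e=near(S,((17,28),(90,255),(90,255)),S.px([.548,-.2388,.042])[0],12)
if e: show("brS",e); print(S.at(e[0],.042))
e=near(T,BLK,T.px(P(tr(.037,.062),.016))[0],10); print("black",e)
o=[cv2.resize(T.img[160:270,385:495],None,fx=3.6,fy=3.6,interpolation=2),cv2.resize(S.img[250:360,285:395],None,fx=3.6,fy=3.6,interpolation=2)]
cv2.imwrite("pics/p5.png",np.vstack([np.hstack(o)[:,:,::-1][:,:640] if 0 else cv2.resize(np.hstack(o),(400,200))[:,:,::-1],cv2.resize(S.img[100:350,100:500],(400,250))[:,:,::-1]]))
```

```text
at t 30.2 eef [0.5644 0.1751 0.0142] w 0.0853 F [1.  0.1 0.4] ff 0.0
grip t 30.66 eef [0.565  0.176  0.0157] w 0.0452 F [-2.1  0.5  5.5] ff 60.4
lift t 31.11 eef [0.5642 0.1757 0.06  ] w 0.0447 F [ 0.1 -0.1 -2.2] ff 61.5
above t 34.52 eef [ 0.5484 -0.2393  0.0531] w 0.0454 F [-0.  -0.6 -2.3] ff 61.5
down True t 35.06 eef [ 0.5476 -0.2387  0.0417] w 0.0451 F [-1.1 -0.8  4.6] ff 62.0
open t 35.54 eef [ 0.5467 -0.2381  0.0407] w 0.0853 F [ 0.4 -0.3 -0.1] ff 0.0
 t 37.86 eef [0.5005 0.1985 0.2498] w 0.0855 F [0.1 0.1 0.7] ff 0.0
brT c [443.7 213. ] ax [21.5 23.3]
[ 0.54611508 -0.23704169  0.042     ]
brS c [338.4 276.5] ax [17. 24.]
[ 0.54645188 -0.2409493   0.042     ]
black None
```

View pics/p5.png

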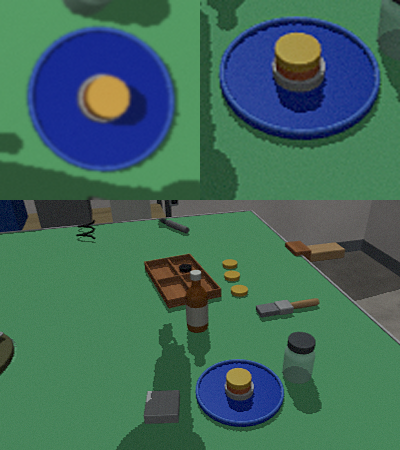

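The stack stands flat and centred on the plate, with readings agreeing to about 2 mm. The black disc is flat in its compartment, and the bottle, jar, block and brush look untouched.

```bash
python3 -c "
from rig import ticket; print(ticket.close_job())"
```

```text
the job is handed in; nothing more can be done
None
```

I laid up the steel, copper and brass discs on the plate, centred to about 2 mm by the camera readings, with the black disc flat in the tray's empty compartment, and handed the job in at about 38 s.

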